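Clear the last bottle and hold the shelf pusher back for restocking

TASK

One lane on the counter shelf is down to its last old sauce bottle: take that bottle out and stand it upright in the black tote with the two already there. Then draw that lane's spring-loaded pusher all the way back to its stop and keep holding it there with the gripper so that I can fill the lane - finish while still holding it. Set the bottle down rather than dropping it, and leave the other goods where they are.

Things in the scene. Friction and masses are not known exactly. Their poses are not given: they have to be found in the camera images.
- bottle_mid (a point): Last sauce bottle, the only one on the shelf: dark glass, paper label, 54 mm diameter up to 80 mm, 130 mm high, 0.15 to 0.31 kg. Point on its axis half-way up, 65 mm above its foot; z up. It stands at the front of its lane, lightly pinched (about 3.5 N) between front stop and pusher. Lifting it straight up 110 mm clears the pusher, which then runs forward by itself to travel 0.
- bottle_cap (a point): Middle of that bottle's black screw cap: 34 mm diameter, 24 mm high, 118 mm above the foot (53 mm above the bottle's middle). The cap stands clear above the pusher, the dividers and the goods of the next lanes, so fingers can close on it along the lane or across it.
- deck: White shelf deck 310 mm deep (x), 300 mm wide, 20 mm thick; origin: centre of its underside. It carries three lanes side by side, 90 mm apart, in varying order; the two others are full of jars, at most 98 mm above the deck's top, with the same pushers nearly fully back. A wire guard along its back edge is 75 mm high over the counter. Does not move.
- lane: The lane with the bottle: grey tray 290 mm long, 66 mm wide, on the deck. Origin: centre of its underside; x runs along the lane from the front (robot side) to the back, z up. Floor 6 mm thick; clear dividers on both sides 60 mm apart inside, up to 50 mm above the origin; clear front stop up to 41 mm above it, inner face at x = -141 mm. Does not move.
- pusher (a joint): Travel of this lane's pusher along the lane's x axis: 0 = front end, where its spring drives it when the lane is empty; 0.20 m = fully back at its stop. The spring always drives it towards 0, with 3.2 N at 0 rising to 4.8 N at 0.20. About 0.042 while the bottle is in front of it.
- pusher_grip (a point): Pusher: upright black plate 8 mm thick (along lane x), 50 mm wide, top 95 mm above the lane floor; behind it a sled with spring drum 38 mm high and two thin ribs to 74 mm, 21 mm off centre. Point mid-thickness, on the centre line, 15 mm below the top edge; x as the lane's. At lane x = -125 mm at travel 0, +75 mm fully back. Pinch the plate from above or push its front face back.
- tote: Black open plastic tote, 270 mm (its x) by 180 mm (its y), 65 mm high, walls and floor 5 mm. Origin: centre of its underside; z up. It does not move.
- tote_free (a point): Middle of the free part of the tote's inner floor (5 mm above its underside), at tote x = -55 mm, y = 0; the two earlier bottles stand at tote x = +85 mm, y = +42 and -40 mm.
- old_bottle_a: Bystander in the tote, the same kind of bottle, 130 mm high. Origin: centre of its foot.
- old_bottle_b: Bystander in the tote, the same kind of bottle, 130 mm high. Origin: centre of its foot.
- stray_jar: Bystander on the counter: jar with a white lid, 59 mm diameter, 92 mm high. Origin: centre of its foot.
- spare_jar: Bystander on the counter: glass jar with a metal lid, 57 mm diameter, 80 mm high. Origin: centre of its foot.
- tape: Bystander on the counter: roll of tape lying flat, 90 mm diameter, 48 mm high. Origin: centre of its underside.
- label_gun: Bystander on the counter: white hand label gun, about 180 mm long and 76 mm high. Origin: under its body.

How it is judged (in metres and radians):
On the way, in this order (a step that is already met when the one before it is completed fails the run):
1. the last bottle stands upright in the tote, let go (x of bottle_mid in the frame of tote between -0.108 and 0.108 m and y of bottle_mid in the frame of tote between -0.063 and 0.063 m and z of bottle_mid in the frame of tote between 0.062 and 0.078 m and angle between bottle_mid's own z axis and vertical below 0.12 rad and contact force between bottle and the fingers below 0.05 N and linear speed of bottle below 0.03 m/s), for 0.2 s.
2. the empty lane's pusher is held fully back by the gripper (value of joint pusher above 0.19 m and contact force between pusher and the fingers above 1.5 N), for 0.4 s.
At the end, for the whole second after the job is handed in: The bottle stands upright (within 0.12 rad) and still on the floor of the tote, not touched by the fingers, and the lane's pusher is held by the fingers (contact over 1.5 N) within 10 mm of its back stop (travel over 0.190 of 0.200 m) (all of step 1 and all of step 2); the arm keeps its last pose, push and grip.
It fails at once if another thing is disturbed: a bystander moved more than 30 mm or tipped (distance of any of old_bottle_a, old_bottle_b, stray_jar, tape, label_gun, spare_jar from where it was at the start of the episode above 0.03 m or angle between any of old_bottle_a, old_bottle_b, stray_jar, tape, label_gun, spare_jar's own z axis and vertical above 0.5 rad).
It fails at once if the bottle is dropped (falls freely from about 20 mm or more) (linear speed of bottle above 0.65 m/s and contact force between bottle and the fingers below 0.05 N).
It also fails if it takes over 48 s, if anything falls off the work surface, if the arm or the gripper's body presses on something with over 40 N, if the wrist force passes 120 N, or if a joint passes its speed limit or range.

ROBOT

A 7-joint arm with a two-finger parallel gripper is mounted at the origin on the work surface. World frame = base frame: x ahead of the robot, y to its left, z up, the work surface at z = 0. Lengths are in m, angles in degrees, forces in N, time in s.
With the tool pointing down it reaches from about 0.425 to 0.875 m from the base axis. Payload 4.7 kg.
Tool frame: the origin (TCP) lies between the finger pads; the fingertips stand 25 mm ahead of it and the grasp point (between the pads) lies 6 mm ahead of it (env.tip_reach is the distance from the TCP to the fingertips, in m); z points along the fingers, y is the direction in which the jaws open and shut (so a half turn about z gives the same grasp; the last joint's range is limited). The gripper opens to 87 mm and grips with 3 to 60 N. Pads are 19 mm wide; open, the fingers measure 117 mm over their backs; the gripper's body (75 mm by 190 mm) begins 51 mm behind the grasp point.
Start: joints at [-64.051, 18.392, -4.016, 83.108, 1.295, 78.541, -3.26], TCP at [0.276, 0.588, 0.248] pointing down, gripper open.
Joint ranges: [-163.93, 163.93], [-17.29, 119.83], [-79.2, 71.16], [3.27, 140.29], [-89.18, 269.18], [5.43, 117.66], [-154.24, 154.24]. Speed limits (degrees/s): [147.25, 147.25, 180, 180, 180, 180, 180].

INTERFACE

Orientations are given as [roll, pitch, yaw] about the fixed x, y, z axes, in that order (R = Rz(yaw) Ry(pitch) Rx(roll)).
In Python, from cell import env, viewer, job gives the robot as it stands.
- The arm moves only by the tool move_arm, never from a script. Its argument "steps" is a list of rows, each a list of 7 numbers: the finger opening in cm, from 0 to 8.7, then the shift along the tool's x, y, z in cm, then the turn, a rotation vector about the tool's x, y, z in rad. In form: [[fingers, tx, ty, tz, wx, wy, wz], ...]. A call has 1 to 5 rows; each row shifts and turns the commanded pose from where the row before left it, along the tool's axes as they then stand; what a row does not reach is not made up. A row lasts 1/12 s, in which the tool goes at most 41.7 mm and 7.16 degrees, less where a joint would pass 70% of its speed; a pose out of reach is approached as far as the arm can. A call is refused whole if a number of a shift passes 4.17 or a number of a turn 0.125, either way. A call with a gripper value outside its range is refused whole. The fingers move at their own pace and stop on an object; "force" is the grip in N (left out, the last holds). Time passes only in rows, so rows that do not move let the fingers close. It gives the time, the measured TCP pose, the force and the opening at its end, in the units of the state.
- env.get_obs(): the state, without advancing time (a new reading comes with each control period).
- viewer.read_camera(name): name is "scene" or "side" or "wrist"; returns a dict with "img" (480x640x3 uint8, red, green, blue), "vfov" (degrees; the focal length in pixels is half the picture's height over the tangent of half this angle, whatever the lens; pixels are square), "cx", "cy" (the principal point, pixels), "extrinsics" (4x4, takes a point from world to camera coordinates); the wrist camera has in their place "mount" (4x4, takes a point from camera to tool coordinates, whose origin is the TCP and whose axes are the flange's). Camera axes: x right, y down, z forward; pixel columns grow to the right and rows downward; lengths in m; the calibration is good to about 2 mm. A picture is of the moment at which its call begins: read the wrist's pose just before it. There is no depth.
- job.sign_off(): hands the job in, once; it reports no verdict.
The state is a dict: "time_s": time; "qpos": joint angles; "joint_velocities": joint speeds; "effort": joint torques, N m; "tool_pos": TCP position; "tool_rot": TCP orientation; "force": force on the tool from outside, world axes, zero at the start; "wrist_torque": the same for the moment, N m; "grip_width": finger opening in m.
Only numpy, scipy, OpenCV 4.12 (cv2) and the standard library are available. Lean on these libraries where they do the work, as an engineer would, in place of code of your own. Each camera call takes 0.05 s, during which the arm holds its last target.

## Working session

There is one attempt and no reset: what is moved stays moved. The work goes in short steps, Python scripts to look and compute and a tool call to move; the robot and the scene stay as the last step left them, time stands still between calls to the robot, and variables do not carry over. Pictures are saved under pics/ and viewed, and the job is handed in when it is done.

Besides the shell and the picture viewer there is one more tool, called by a JSON object that holds its "method" and its "body". move_arm: Moves the arm, as the interface text tells. Its arguments: {"type":"object","properties":{"steps":{"type":"array"},"force":{"type":"number"}},"required":["steps"]}

```bash
ls; mkdir -p pics
python3 - <<'E'
from cell import env, viewer, job
import cv2
print(env.get_obs())
for n in ["scene","side","wrist"]:
    r=viewer.read_camera(n); cv2.imwrite(f"pics/{n}0.png",r["img"][:,:,::-1])
    print(n,{k:v for k,v in r.items() if k!="img"})
E
```

```text
pics
{'time_s': 0.0, 'qpos': array([-64.04858348,  18.43734537,  -4.01554445,  83.17515473,
         1.29546235,  78.54056985,  -3.26095457]), 'joint_velocities': array([ 0.00805178,  0.00453391, -0.02198824, -0.04037487,  0.0328903 ,
        0.04986135, -0.03241009]), 'effort': array([-7.92085621e-05, -4.91299760e+01, -4.03940929e-01, -3.12528670e+01,
       -6.38210122e-02,  4.38462349e-02,  1.83838997e-04]), 'tool_pos': array([0.27600773, 0.58792905, 0.24647869]), 'tool_rot': array([-1.79892199e+02,  6.23830908e-03,  1.54857494e+02]), 'force': array([-0.26920826, -0.30686258, -1.18490371]), 'wrist_torque': array([-0.03001791,  0.00305177, -0.01388372]), 'grip_width': 0.08697204163136803}
scene {'vfov': 56.20770099932724, 'cx': 315.27616946578786, 'cy': 244.39165817157593, 'extrinsics': array([[-0.82126978,  0.57028474, -0.01706669,  0.42662881],
       [ 0.38745427,  0.53551782, -0.7503998 , -0.08099443],
       [-0.41880204, -0.62289324, -0.66076385,  1.31881016],
       [ 0.        ,  0.        ,  0.        ,  1.        ]])}
side {'vfov': 42.949762536992594, 'cx': 312.7478835731888, 'cy': 235.08947423392476, 'extrinsics': array([[-0.8306715 , -0.55673081,  0.00597258,  0.37187046],
       [-0.37263945,  0.54796321, -0.74891666,  0.30178435],
       [ 0.41367222, -0.62432934, -0.66263728,  1.603417  ],
       [ 0.        ,  0.        ,  0.        ,  1.        ]])}
wrist {'vfov': 63.62171409842987, 'cx': 319.65317150413466, 'cy': 243.80967903214415, 'mount': array([[ 1.03708124e-04, -9.67822569e-01, -2.51633593e-01,
         6.95210180e-02],
       [ 9.99999912e-01,  2.02745236e-04, -3.67650835e-04,
         9.33664300e-04],
       [ 4.06838287e-04, -2.51633532e-01,  9.67822504e-01,
        -1.37689668e-01],
       [ 0.00000000e+00,  0.00000000e+00,  0.00000000e+00,
         1.00000000e+00]])}
```

View pics/scene0.png

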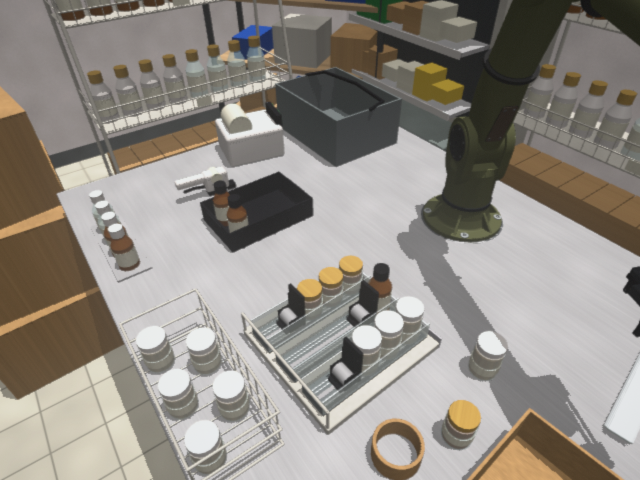

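View pics/side0.png

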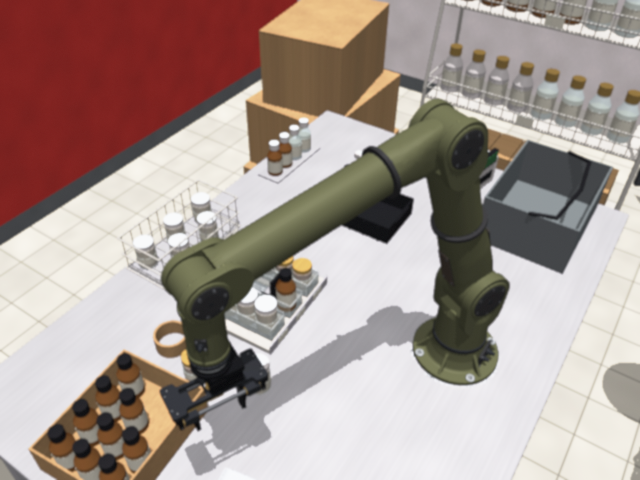

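View pics/wrist0.png

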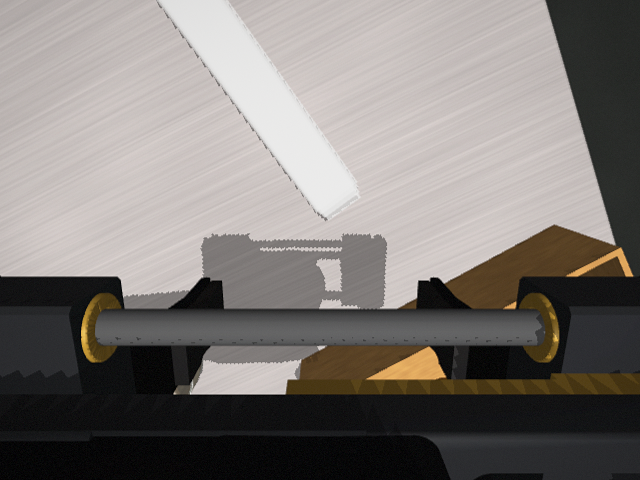

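The scene view shows the bottle in the middle lane, with its cap at about (381,271), its pusher at (363,303), and the black tote at (257,210). In the side view the cap is at about (286,276). I'll zoom in for exact pixels.

Run:
```python
import cv2
a=cv2.imread('pics/scene0.png'); b=cv2.imread('pics/side0.png')
cv2.imwrite('pics/z1.png',cv2.resize(a[245:435,235:445],None,fx=3.6,fy=3.1,interpolation=cv2.INTER_CUBIC)) 
cv2.imwrite('pics/z2.png',cv2.resize(a[160:250,190:320],None,fx=6,fy=6,interpolation=cv2.INTER_CUBIC))
cv2.imwrite('pics/z3.png',cv2.resize(b[180:350,220:440],None,fx=3.5,fy=3.5,interpolation=cv2.INTER_CUBIC))
```

```text
(no output)
```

View pics/z1.png

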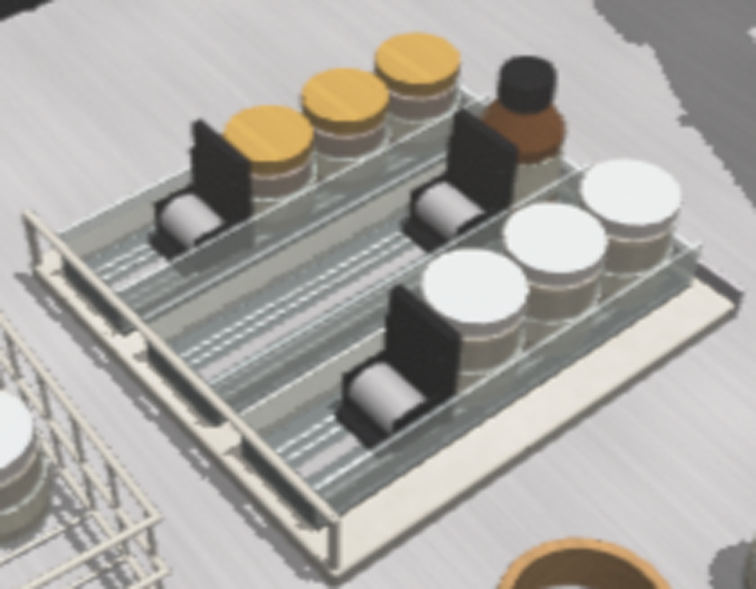

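View pics/z2.png

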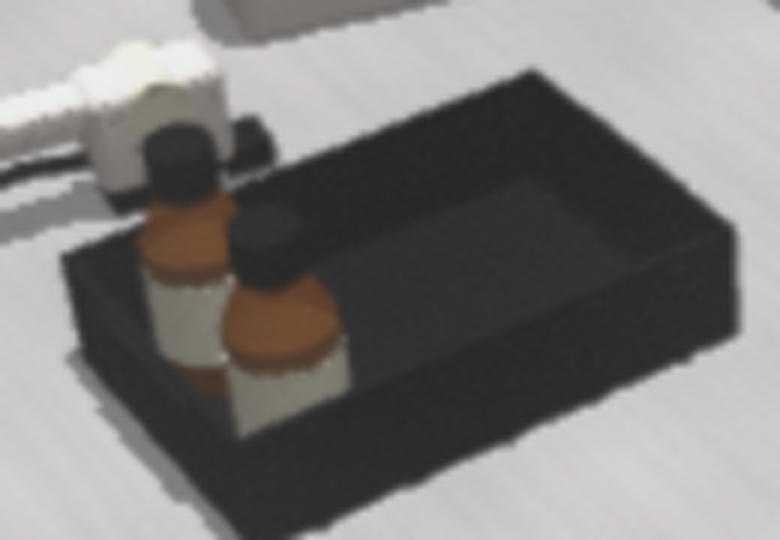

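View pics/z3.png

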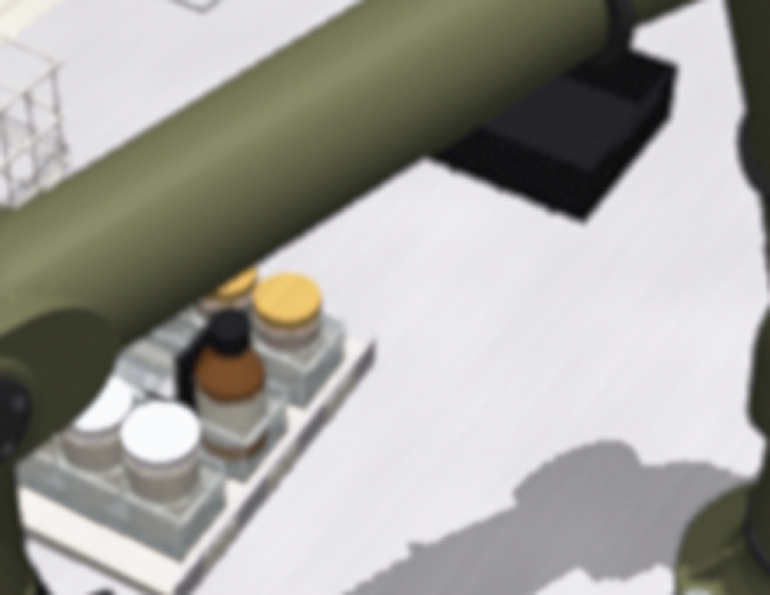

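```bash
cat > h.py <<'E'
import numpy as np, cv2, json
C={}
def cam(r):
    f=240/np.tan(np.radians(r['vfov']/2)); return f,r['cx'],r['cy'],r['extrinsics']
def ray(c,p):
    f,cx,cy,E=c; d=np.array([(p[0]-cx)/f,(p[1]-cy)/f,1]); R=E[:3,:3]
    d=R.T@d; return -R.T@E[:3,3], d/np.linalg.norm(d)
def onz(c,p,z):
    o,d=ray(c,p); return o+d*(z-o[2])/d[2]
def tri(c1,p1,c2,p2):
    o1,d1=ray(c1,p1);o2,d2=ray(c2,p2)
    s=np.linalg.lstsq(np.stack([d1,-d2],1),o2-o1,rcond=None)[0]
    a,b=o1+s[0]*d1,o2+s[1]*d2; return (a+b)/2,np.linalg.norm(a-b)
def proj(c,P):
    f,cx,cy,E=c; q=E[:3,:3]@P+E[:3,3]; return f*q[:2]/q[2]+[cx,cy]
E
python3 - <<'E'
from h import *
from cell import viewer
np.set_printoptions(precision=4,suppress=True)
S=cam(viewer.read_camera('scene'));D=cam(viewer.read_camera('side'))
z1=lambda u,v:((u+.5)/3.6-.5+235,(v+.5)/3.1-.5+245)
z2=lambda u,v:((u+.5)/6-.5+190,(v+.5)/6-.5+160)
z3=lambda u,v:((u+.5)/3.5-.5+220,(v+.5)/3.5-.5+180)
print('cap tri',tri(S,z1(528,76),D,z3(230,324)), 'onz',onz(S,z1(528,76),.156)[:2],onz(D,z3(230,324),.156)[:2])
print('cap mid',onz(S,z1(528,90),.144)[:2])
w=[onz(S,z1(*p),.115)[:2] for p in [(630,188),(554,233),(474,283)]]
o=[onz(S,z1(*p),.115)[:2] for p in [(417,60),(345,96),(268,132)]]
print(w,o)
for l in (w,o):
    d=l[2]-l[0]; print('yaw',np.degrees(np.arctan2(d[1],d[0])))
print('orange tri',tri(S,z1(417,60),D,z3(287,298)),'white',tri(S,z1(630,188),D,z3(160,435)))
for z in (0,.02):
  print('deck',z,[onz(S,z1(*p),z)[:2] for p in [(334,582),(33,275),(742,302)]])
print('side deck corners z0',[onz(D,z3(*p),.0)[:2] for p in [(375,350),(180,597)]])
t=[onz(S,z2(*p),.065)[:2] for p in [(65,257),(533,70),(737,230),(238,438)]]
print('tote',t,np.mean(t,0),[np.linalg.norm(t[i]-t[(i+1)%4]) for i in range(4)])
print('old caps',[onz(S,z2(*p),.135)[:2] for p in [(180,140),(266,222)]])
# pusher top corners
print('pusher top',[onz(S,z1(*p),.121)[:2] for p in [(462,115),(515,150)]])
E
```

```text
cap tri (array([0.4435, 0.1381, 0.1517]), np.float64(0.0027371800560641287)) onz [0.4474 0.1429] [0.4413 0.1398]
cap mid [0.4475 0.1445]
[array([0.4398, 0.2265]), array([0.4999, 0.2298]), array([0.5608, 0.2345])] [array([0.4625, 0.0603]), array([0.5207, 0.0636]), array([0.5783, 0.0649])]
yaw 3.8144194849282522
yaw 2.3101990281826725
orange tri (array([0.4533, 0.0487, 0.102 ]), np.float64(0.001767959174785428)) white (array([0.4411, 0.2285, 0.116 ]), np.float64(0.0024525388350880224))
deck 0 [array([0.7002, 0.2999]), array([0.7196, 0.0055]), array([0.3775, 0.2788])]
deck 0.02 [array([0.7059, 0.3078]), array([0.7249, 0.0205]), array([0.3911, 0.2872])]
side deck corners z0 [array([ 0.4169, -0.0282]), array([0.3979, 0.2705])]
tote [array([ 0.6193, -0.4297]), array([ 0.3532, -0.4391]), array([ 0.3483, -0.259 ]), array([ 0.6132, -0.2593])] [ 0.4835 -0.3468] [np.float64(0.2663440250952807), np.float64(0.18016657986947307), np.float64(0.2649731343903719), np.float64(0.1705755095624353)]
old caps [array([ 0.5684, -0.3854]), array([ 0.5661, -0.304 ])]
pusher top [array([0.4787, 0.1237]), array([0.4745, 0.1668])]
```

The bottle cap axis is at about (0.444, 0.141), with the lane yawed about 3.5°. The tote centre is about (0.4835, -0.347), which puts the free spot at about (0.4285, -0.348). I'll turn the jaws to lie along the lane (tool yaw 93.5°).

{"method": "move_arm", "body": {"steps": [[8.7, 0, 0, 0, 0, 0, 0.119], [8.7, 0, 0, 0, 0, 0, 0.119], [8.7, 0, 0, 0, 0, 0, 0.119], [8.7, 0, 0, 0, 0, 0, 0.119], [8.7, 0, 0, 0, 0, 0, 0.119]]}}

```text
time_s: 0.67
tool_pos: [0.2762, 0.5883, 0.2473]
tool_rot: [-180.0, 0.0, 120.4]
force: [0.8, -0.8, 1.3]
grip_width: 0.0868
```

{"method": "move_arm", "body": {"steps": [[8.7, 0, 0, 0, 0, 0, 0.119], [8.7, 0, 0, 0, 0, 0, 0.119], [8.7, 0, 0, 0, 0, 0, 0.119], [8.7, 0, 0, 0, 0, 0, 0.119], [8.7, 0, 0, 0, 0, 0, 0]]}}

```text
time_s: 1.08
tool_pos: [0.2762, 0.5883, 0.2474]
tool_rot: [180.0, 0.0, 93.3]
force: [0.1, 0.1, 0.3]
grip_width: 0.0871
```

{"method": "move_arm", "body": {"steps": [[8.7, -3.8, 1.18, 0.2, 0, 0, 0], [8.7, -3.8, 1.18, 0, 0, 0, 0], [8.7, -3.8, 1.18, 0, 0, 0, 0], [8.7, -3.8, 1.18, 0, 0, 0, 0], [8.7, -3.8, 1.18, 0, 0, 0, 0]]}}

```text
time_s: 1.5
tool_pos: [0.347, 0.4005, 0.2455]
tool_rot: [180.0, -0.0, 93.7]
force: [0.7, -0.4, 0.6]
grip_width: 0.0868
```

{"method": "move_arm", "body": {"steps": [[8.7, -3.8, 1.18, 0, 0, 0, 0], [8.7, -3.8, 1.18, 0, 0, 0, 0], [8.7, -3.8, 1.18, 0, 0, 0, 0], [8.7, -3.8, 1.18, 0, 0, 0, 0], [8.7, 0, 0, 0, 0, 0, 0]]}}

```text
time_s: 1.92
tool_pos: [0.4067, 0.2451, 0.2461]
tool_rot: [179.9, 0.1, 93.0]
force: [0.4, -0.8, 0.9]
grip_width: 0.087
```

```bash
cat >> h.py <<'E'
from scipy.spatial.transform import Rotation as Ro
def wcam(o,r):
    R=Ro.from_euler('xyz',o['tool_rot'],degrees=True).as_matrix()
    T=np.eye(4);T[:3,:3]=R;T[:3,3]=o['tool_pos']
    E=np.linalg.inv(T@r['mount']); f=240/np.tan(np.radians(r['vfov']/2)); return f,r['cx'],r['cy'],E
E
python3 - <<'E'
from h import *
from cell import env,viewer
o=env.get_obs(); r=viewer.read_camera('wrist'); cv2.imwrite('pics/w1.png',r['img'][:,:,::-1])
c=wcam(o,r); np.save('w1.npy',np.array([c[0],c[1],c[2],*c[3].ravel()]))
print(o['tool_pos'],o['tool_rot'],o['qpos'])
for P in [(.444,.141,.156),(.4766,.145,.121)]: print(proj(c,np.array(P)))
E
```

```text
[0.4067004  0.2450605  0.24609888] [1.79897144e+02 1.37816617e-01 9.30226741e+01] [-52.24839718  -3.63210865  17.19307995 107.73137805   1.28399866
  75.72826657 -32.38132246]
[366.55195514 407.87286823]
[403.71831306 375.12545656]
```

View pics/w1.png

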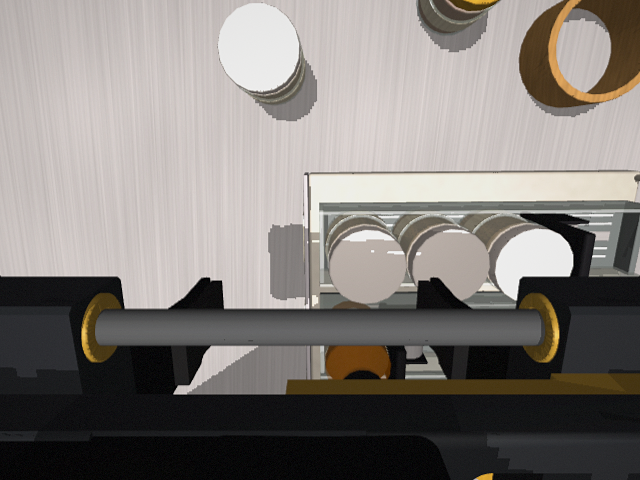

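The wrist view shows the bottle shoulder at about (358,360) and the cap's far edge at about (362,372). That agrees with the predicted cap centre (366,408). I'll check x more closely.

Run:
```python
from h import *
a=np.load('w1.npy'); c=(a[0],a[1],a[2],a[3:].reshape(4,4))
im=cv2.imread('pics/w1.png'); hsv=cv2.cvtColor(im,cv2.COLOR_BGR2HSV)
for z,x in((.09,.444),(.1,.444),(.106,.444)): print(z,proj(c,np.array([x-.027,.141,z])),proj(c,np.array([x+.027,.141,z])),proj(c,np.array([x,.168,z])))
m=cv2.inRange(hsv,(5,120,60),(20,255,255))
for y in (350,355,360,365,370,374): 
    q=np.where(m[y,310:400])[0]+310; print(y,q.min(),q.max()) if len(q) else 0
k=np.where((im[370:379,345:385].max(2)<40))
for y in range(368,380):
    q=np.where(im[y,335:385].max(1)<45)[0]+335; print(y,q[:1],q[-1:])
print(onz(c,(362,372),.156), onz(c,(358,360),.1))
```

```text
0.09 [325.55385721 354.8192953 ] [388.92450024 357.74705739] [359.79450095 327.33081584]
0.1 [325.75886803 361.27282131] [391.04740241 364.27232791] [361.06441782 333.06567093]
0.106 [325.88795902 365.33647084] [392.38398131 368.38063729] [361.86484831 336.68035863]
350 328 385
355 326 388
360 326 389
365 326 390
370 326 389
374 328 389
368 [] []
369 [] []
370 [359] [363]
371 [356] [369]
372 [353] [371]
373 [350] [373]
374 [349] [375]
375 [348] [377]
376 [347] [378]
377 [345] [378]
378 [344] [379]
379 [] []
[0.43864458 0.16857486 0.156     ] [0.4434324  0.14354228 0.1       ]
```

{"method": "move_arm", "body": {"steps": [[7.0, -2.67, 0.76, 0, 0, 0, 0], [7.0, -2.67, 0.76, 0, 0, 0, 0], [7.0, -2.67, 0.76, 0, 0, 0, 0], [7.0, -2.67, 0.76, 0, 0, 0, 0], [7.0, 0, 0, 0, 0, 0, 0]]}}

```text
time_s: 2.38
tool_pos: [0.4416, 0.1441, 0.2459]
tool_rot: [179.9, 0.1, 93.3]
force: [0.4, -0.3, -0.4]
grip_width: 0.071
```

{"method": "move_arm", "body": {"steps": [[7.0, 0, 0, 0, 0, 0, 0], [7.0, 0, 0, 0, 0, 0, 0]]}}

```text
time_s: 2.55
tool_pos: [0.4395, 0.1503, 0.2456]
tool_rot: [-180.0, -0.0, 93.7]
force: [-0.8, 0.1, 0.5]
grip_width: 0.0701
```

{"method": "move_arm", "body": {"steps": [[7.0, -1.0, 0.4, 0, 0, 0, 0], [7.0, 0, 0, 1.5, 0, 0, 0], [7.0, 0, 0, 1.5, 0, 0, 0], [7.0, 0, 0, 1.5, 0, 0, 0], [7.0, 0, 0, 0, 0, 0, 0]]}}

```text
time_s: 2.97
tool_pos: [0.4427, 0.1389, 0.1978]
tool_rot: [-179.7, 0.1, 93.6]
force: [-0.6, -0.2, 0.0]
grip_width: 0.0699
```

{"method": "move_arm", "body": {"steps": [[7.0, 0, 0, 0, 0, 0, 0], [7.0, 0, 0, 0, 0, 0, 0]]}}

```text
time_s: 3.13
tool_pos: [0.4449, 0.1395, 0.2013]
tool_rot: [179.9, -0.0, 93.6]
force: [-0.4, 0.1, 0.9]
grip_width: 0.0699
```

Run:
```python
from h import *
from cell import env,viewer
o=env.get_obs(); r=viewer.read_camera('side'); cv2.imwrite('pics/s2.png',cv2.resize(r['img'][170:320,200:380,::-1],None,fx=4,fy=4))
r=viewer.read_camera('scene'); cv2.imwrite('pics/c2.png',cv2.resize(r['img'][200:340,310:480,::-1],None,fx=4,fy=4))
print(o['tool_pos'],o['tool_rot'])
```

```text
[0.44488376 0.1395385  0.20132156] [ 1.79946868e+02 -1.02982159e-02  9.35657780e+01]
```

View pics/s2.png

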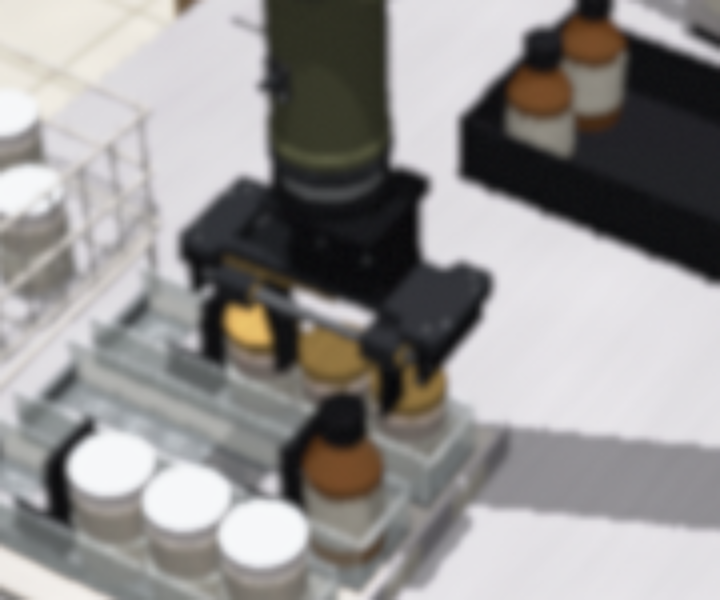

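View pics/c2.png

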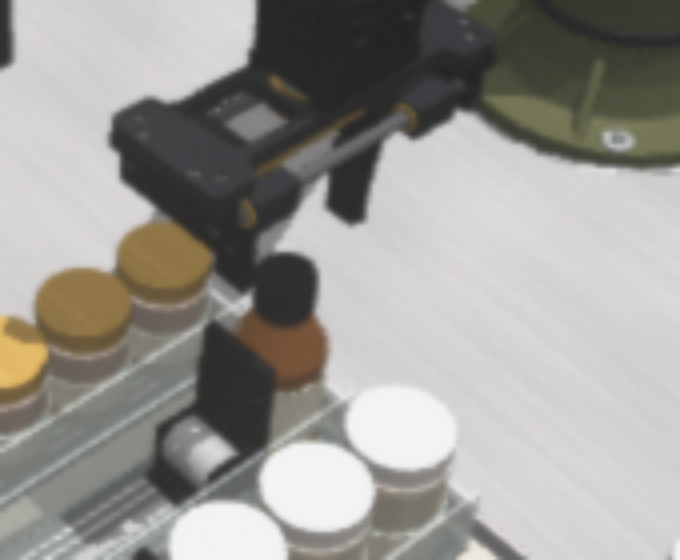

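Run:
```python
from h import *
from cell import env,viewer
o=env.get_obs(); S=cam(viewer.read_camera('scene'));D=cam(viewer.read_camera('side'))
t=o['tool_pos']; print(o['time_s'],t)
for z in (t[2]-.025,.156,.132):
  P=np.array([t[0],t[1],z]); print(z,'scene crop',(proj(S,P)-[310,200])*4,'side crop',(proj(D,P)-[200,170])*4)
for s in (-1,1):
  P=t+np.array([s*.042*.998,s*.042*.06,-.025]); print((proj(S,P)-[310,200])*4,(proj(D,P)-[200,170])*4)
```

```text
3.2333 [0.4451376  0.1394999  0.20164984]
0.17664983849408217 scene crop [287.4110478  242.64332133] side crop [336.17509668 383.73042097]
0.156 scene crop [284.22758838 271.25865443] side crop [336.97036176 406.30278644]
0.132 scene crop [280.64156759 303.49251259] side crop [337.87769414 432.05600843]
[344.59676994 207.97176162] [391.40361796 407.13556151]
[227.82080047 278.77273862] [282.03556467 360.78678015]
```

Projected tool axis and cap agree within about 1–2 px in both views. I'll descend to cap height and close.

{"method": "move_arm", "body": {"steps": [[7.0, 0, -0.1, 1.5, 0, 0, 0], [7.0, 0, 0, 1.5, 0, 0, 0], [7.0, 0, 0, 1.5, 0, 0, 0], [7.0, 0, 0, 0.2, 0, 0, 0], [7.0, 0, 0, 0, 0, 0, 0]]}}

```text
time_s: 3.75
tool_pos: [0.4431, 0.1388, 0.1533]
tool_rot: [-179.9, 0.0, 93.5]
force: [-0.2, 0.5, 0.5]
grip_width: 0.0703
```

{"method": "move_arm", "body": {"steps": [[2.5, 0, 0, 0, 0, 0, 0], [2.5, 0, 0, 0, 0, 0, 0], [2.5, 0, 0, 0, 0, 0, 0], [2.5, 0, 0, 0, 0, 0, 0], [2.5, 0, 0, 0, 0, 0, 0]], "force": 25}}

```text
time_s: 4.17
tool_pos: [0.4438, 0.1391, 0.1541]
tool_rot: [180.0, -0.0, 93.5]
force: [0.0, -0.2, -0.8]
grip_width: 0.0448
```

{"method": "move_arm", "body": {"steps": [[2.5, 0, 0, 0, 0, 0, 0], [2.5, 0, 0, 0, 0, 0, 0], [2.5, 0, 0, 0, 0, 0, 0]]}}

```text
time_s: 4.42
tool_pos: [0.4437, 0.1391, 0.1537]
tool_rot: [180.0, -0.0, 93.5]
force: [-0.1, -1.1, 1.4]
grip_width: 0.0337
```

Run:
```python
from h import *
from cell import env,viewer
o=env.get_obs(); r=viewer.read_camera('side'); a=cv2.resize(r['img'][190:340,220:360,::-1],None,fx=2.8,fy=4)
r=viewer.read_camera('scene'); b=cv2.resize(r['img'][200:350,310:450,::-1],None,fx=2.8,fy=4)
cv2.imwrite('pics/g3.png',np.hstack([a,b]))
print(o['tool_pos'],o['tool_rot'],o['grip_width'],o['force'])
```

```text
[0.4436681  0.13905589 0.15373802] [ 1.79972151e+02 -1.23724160e-02  9.34968861e+01] 0.03366873756225373 [-0.05854723 -1.1411252   1.35309822]
```

View pics/g3.png

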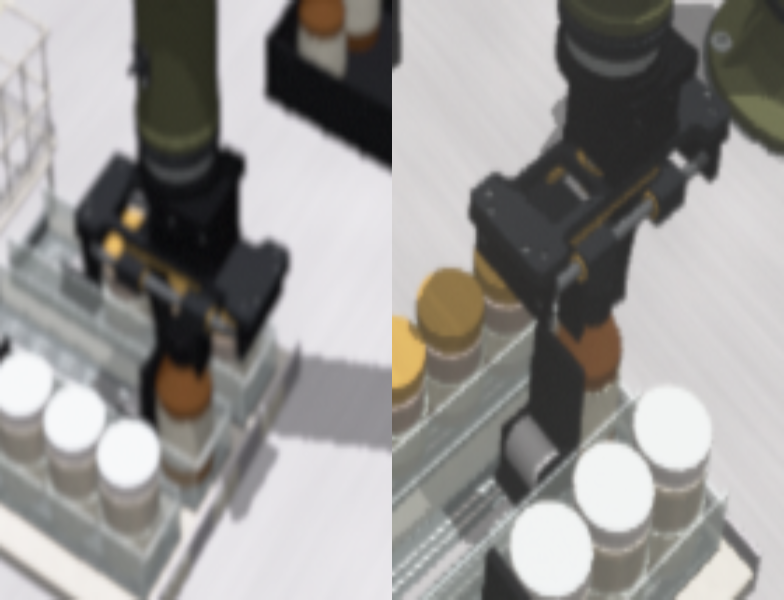

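The grip width of 33.7 mm matches the 34 mm cap, and the fingers sit on both sides of it. I'll lift straight up.

{"method": "move_arm", "body": {"steps": [[2.5, 0, 0, -0.7, 0, 0, 0], [2.5, 0, 0, -1.5, 0, 0, 0], [2.5, 0, 0, -1.5, 0, 0, 0], [2.5, 0, 0, -1.5, 0, 0, 0], [2.5, 0, 0, -1.5, 0, 0, 0]], "force": 30}}

```text
time_s: 4.93
tool_pos: [0.441, 0.1385, 0.2201]
tool_rot: [-179.6, 0.1, 93.5]
force: [-3.5, -0.4, -2.7]
grip_width: 0.0335
```

{"method": "move_arm", "body": {"steps": [[2.5, 0, 0, -1.5, 0, 0, 0], [2.5, 0, 0, -1.5, 0, 0, 0], [2.5, 0, 0, -1.5, 0, 0, 0], [2.5, 0, 0, -1.5, 0, 0, 0], [2.5, 0, 0, -0.7, 0, 0, 0]]}}

```text
time_s: 5.35
tool_pos: [0.4438, 0.1391, 0.2895]
tool_rot: [179.9, -0.1, 93.5]
force: [0.3, 0.6, -1.6]
grip_width: 0.0333
```

{"method": "move_arm", "body": {"steps": [[2.5, 0, 0, 0, 0, 0, 0], [2.5, 0, 0, 0, 0, 0, 0]]}}

```text
time_s: 5.52
tool_pos: [0.4433, 0.1389, 0.2873]
tool_rot: [-180.0, -0.0, 93.5]
force: [-0.9, -0.1, -2.4]
grip_width: 0.0334
```

Run:
```python
from h import *
from cell import env,viewer
o=env.get_obs(); r=viewer.read_camera('side'); a=cv2.resize(r['img'][150:350,200:380,::-1],None,fx=2.2,fy=2.6)
r=viewer.read_camera('scene'); b=cv2.resize(r['img'][150:350,300:470,::-1],None,fx=2.2,fy=2.6)
cv2.imwrite('pics/g4.png',np.hstack([a,b]))
print(o['tool_pos'],o['tool_rot'],o['grip_width'],o['force'],o['qpos'])
```

```text
[0.44330208 0.13892524 0.28730212] [-1.79983532e+02 -2.72869195e-04  9.34947991e+01] 0.03338878736729489 [-0.94528624 -0.06506893 -2.35319362] [-46.48724452  -6.71129172  23.88689366 105.41555742   2.74241274
  80.75137973 -19.69289577]
```

View pics/g4.png

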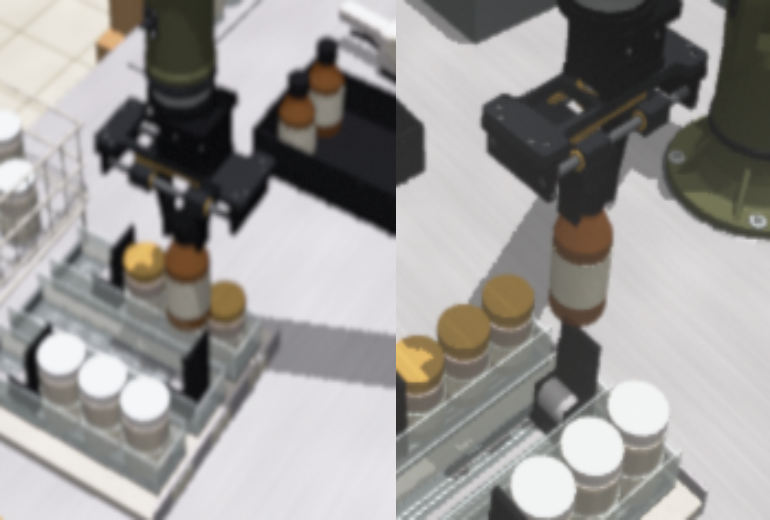

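The bottle hangs upright and clear, and the pusher has run forward. I'll carry it to the tote on an arc bowed slightly outward.

{"method": "move_arm", "body": {"steps": [[2.5, -1.5, 0.4, 0, 0, 0, 0], [2.5, -2.9, 0.8, 0, 0, 0, 0], [2.5, -2.9, 0.8, 0, 0, 0, 0], [2.5, -2.9, 0.8, 0, 0, 0, 0], [2.5, -2.9, 0.8, 0, 0, 0, 0]]}}

```text
time_s: 6.03
tool_pos: [0.4871, 0.0091, 0.2866]
tool_rot: [-179.9, 0.0, 93.5]
force: [0.2, 0.1, -1.9]
grip_width: 0.0335
```

{"method": "move_arm", "body": {"steps": [[2.5, -2.9, 0.8, 0, 0, 0, 0], [2.5, -2.9, 0.8, 0, 0, 0, 0], [2.5, -2.9, 0.8, 0, 0, 0, 0], [2.5, -2.9, 0.3, 0, 0, 0, 0], [2.5, -2.9, -0.5, 0, 0, 0, 0]]}}

```text
time_s: 6.45
tool_pos: [0.5188, -0.1338, 0.2864]
tool_rot: [-179.9, 0.1, 93.5]
force: [0.6, 0.6, -1.8]
grip_width: 0.0334
```

{"method": "move_arm", "body": {"steps": [[2.5, -2.9, -1.3, 0, 0, 0, 0], [2.5, -2.9, -1.3, 0, 0, 0, 0], [2.5, -2.9, -1.3, 0, 0, 0, 0], [2.5, -2.9, -1.3, 0, 0, 0, 0], [2.5, 0, 0, 0, 0, 0, 0]]}}

```text
time_s: 6.87
tool_pos: [0.4689, -0.2596, 0.2871]
tool_rot: [-179.9, 0.2, 92.9]
force: [-1.2, -0.8, -1.9]
grip_width: 0.0328
```

{"method": "move_arm", "body": {"steps": [[2.5, 0, 0, 0, 0, 0, 0], [2.5, 0, 0, 0, 0, 0, 0]]}}

```text
time_s: 7.03
tool_pos: [0.4733, -0.2512, 0.2868]
tool_rot: [-179.9, -0.1, 93.5]
force: [0.3, 0.3, -2.6]
grip_width: 0.0336
```

{"method": "move_arm", "body": {"steps": [[2.5, -2.35, -1.2, 0, 0, 0, 0], [2.5, -2.35, -1.2, 0, 0, 0, 0], [2.5, -2.35, -1.2, 0, 0, 0, 0], [2.5, -2.35, -1.2, 0, 0, 0, 0], [2.5, 0, 0, 0, 0, 0, 0]]}}

```text
time_s: 7.45
tool_pos: [0.4284, -0.3528, 0.2874]
tool_rot: [-179.9, 0.2, 93.2]
force: [-1.0, -0.1, -2.1]
grip_width: 0.0334
```

{"method": "move_arm", "body": {"steps": [[2.5, 0, 0, 1, 0, 0, 0], [2.5, 0, 0, 1, 0, 0, 0], [2.5, 0, 0, 1, 0, 0, 0], [2.5, 0, 0, 0, 0, 0, 0]]}}

```text
time_s: 7.78
tool_pos: [0.4312, -0.3458, 0.2543]
tool_rot: [-179.8, -0.2, 93.7]
force: [-0.3, 0.8, -1.7]
grip_width: 0.0332
```

Run:
```python
from h import *
from cell import env,viewer
o=env.get_obs(); r=viewer.read_camera('side'); a=cv2.resize(r['img'][60:300,290:480,::-1],None,fx=2,fy=2)
r=viewer.read_camera('scene'); b=cv2.resize(r['img'][60:300,150:340,::-1],None,fx=2,fy=2)
cv2.imwrite('pics/g5.png',np.hstack([a,b]))
print(o['tool_pos'],o['tool_rot'],o['grip_width'],o['force'],o['qpos'])
```

```text
[ 0.43117762 -0.34575415  0.25425061] [-179.77289121   -0.18489049   93.68562127] 0.033165865485229304 [-0.28423927  0.84738507 -1.72125049] [-13.87289664   8.88583972  55.47002186  98.00672432  -7.46401672
  77.32737923  46.64298765]
```

View pics/g5.png

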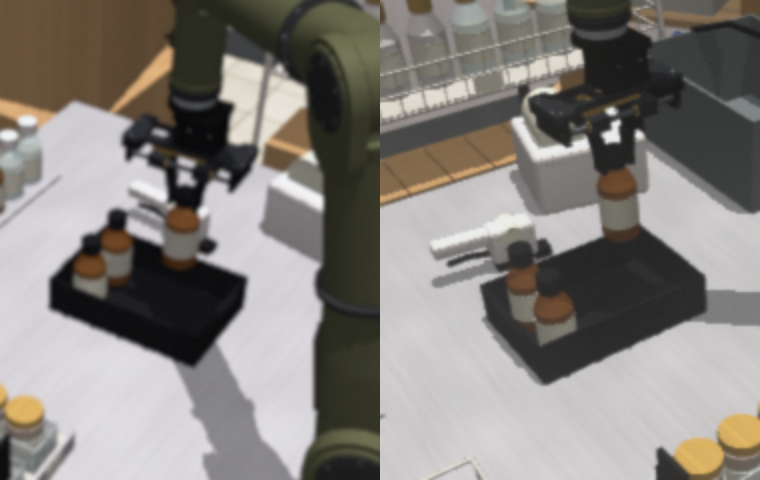

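{"method": "move_arm", "body": {"steps": [[2.5, 0, 0, 2.5, 0, 0, 0], [2.5, 0, 0, 2.5, 0, 0, 0], [2.5, 0, 0, 2.5, 0, 0, 0], [2.5, 0, 0, 2, 0, 0, 0], [2.5, 0, 0, 1, 0, 0, 0]]}}

```text
time_s: 8.3
tool_pos: [0.4307, -0.3473, 0.1504]
tool_rot: [-179.9, -0.1, 93.6]
force: [-0.5, 0.4, -1.9]
grip_width: 0.033
```

{"method": "move_arm", "body": {"steps": [[2.5, 0, 0, 0.4, 0, 0, 0], [2.5, 0, 0, 0.4, 0, 0, 0], [2.5, 0, 0, 0.0, 0, 0, 0], [2.5, 0, 0, 0, 0, 0, 0]]}}

```text
time_s: 8.63
tool_pos: [0.4319, -0.3491, 0.1456]
tool_rot: [179.9, 0.1, 93.5]
force: [0.0, 0.8, -0.7]
grip_width: 0.0329
```

{"method": "move_arm", "body": {"steps": [[2.5, 0, 0, 0.3, 0, 0, 0], [2.5, 0, 0, 0.3, 0, 0, 0], [2.5, 0, 0, 0, 0, 0, 0], [2.5, 0, 0, 0, 0, 0, 0]]}}

```text
time_s: 8.97
tool_pos: [0.4312, -0.3486, 0.1386]
tool_rot: [180.0, -0.0, 93.5]
force: [-0.1, 0.3, -1.0]
grip_width: 0.0333
```

{"method": "move_arm", "body": {"steps": [[2.5, 0, 0, 0.2, 0, 0, 0], [2.5, 0, 0, 0.2, 0, 0, 0], [2.5, 0, 0, 0, 0, 0, 0]]}}

```text
time_s: 9.22
tool_pos: [0.431, -0.3485, 0.1341]
tool_rot: [-180.0, -0.0, 93.5]
force: [0.2, 0.1, -1.3]
grip_width: 0.0332
```

{"method": "move_arm", "body": {"steps": [[2.5, 0, 0, 0.2, 0, 0, 0], [2.5, 0, 0, 0, 0, 0, 0]]}}

```text
time_s: 9.38
tool_pos: [0.4314, -0.349, 0.1328]
tool_rot: [180.0, 0.0, 93.5]
force: [0.7, -0.3, -0.1]
grip_width: 0.0328
```

{"method": "move_arm", "body": {"steps": [[2.5, 0, 0, 0.15, 0, 0, 0], [2.5, 0, 0, 0, 0, 0, 0]]}}

```text
time_s: 9.55
tool_pos: [0.4317, -0.3494, 0.1328]
tool_rot: [179.9, 0.0, 93.5]
force: [-2.1, 2.3, 10.5]
grip_width: 0.0334
```

{"method": "move_arm", "body": {"steps": [[2.5, 0, 0, 0.15, 0, 0, 0], [2.5, 0, 0, 0, 0, 0, 0]]}}

```text
time_s: 9.72
tool_pos: [0.4319, -0.3499, 0.1328]
tool_rot: [179.9, 0.0, 93.5]
force: [-4.4, 3.3, 21.1]
grip_width: 0.033
```

Run:
```python
from h import *
from cell import env,viewer
o=env.get_obs(); r=viewer.read_camera('side'); a=cv2.resize(r['img'][100:260,300:440,::-1],None,fx=2.8,fy=3)
r=viewer.read_camera('scene'); b=cv2.resize(r['img'][100:260,180:320,::-1],None,fx=2.8,fy=3)
cv2.imwrite('pics/g6.png',np.hstack([a,b]))
print(o['tool_pos'],o['force'])
```

```text
[ 0.43190194 -0.34989892  0.13278497] [-4.43681146  3.25089169 21.14660883]
```

View pics/g6.png

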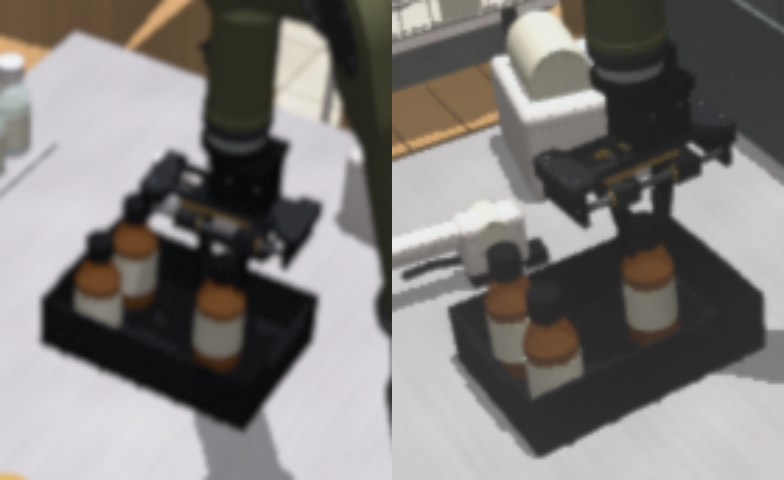

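The bottle stands on the tote floor, with contact at TCP z 0.133. I'll take off the press, open, and retreat upwards.

{"method": "move_arm", "body": {"steps": [[2.5, 0, 0, -0.3, 0, 0, 0], [2.5, 0, 0, 0, 0, 0, 0]]}}

```text
time_s: 9.98
tool_pos: [0.4316, -0.349, 0.1332]
tool_rot: [179.9, 0.0, 93.5]
force: [-0.6, 1.0, -1.7]
grip_width: 0.0333
```

{"method": "move_arm", "body": {"steps": [[6, 0, 0, 0, 0, 0, 0], [6, 0, 0, 0, 0, 0, 0], [6, 0, 0, 0, 0, 0, 0], [6, 0, 0, 0, 0, 0, 0], [6, 0, 0, 0, 0, 0, 0]]}}

```text
time_s: 10.4
tool_pos: [0.4311, -0.3486, 0.1323]
tool_rot: [-180.0, -0.0, 93.5]
force: [0.8, -0.3, 0.5]
grip_width: 0.0567
```

{"method": "move_arm", "body": {"steps": [[6, 0, 0, -1.5, 0, 0, 0], [6, 0, 0, -2.5, 0, 0, 0], [6, 0, 0, -3, 0, 0, 0], [6, 0, 0, -3, 0, 0, 0], [6, 0, 0, -3, 0, 0, 0]]}}

```text
time_s: 10.82
tool_pos: [0.4308, -0.3486, 0.2637]
tool_rot: [-180.0, -0.0, 93.5]
force: [0.9, 0.4, -0.5]
grip_width: 0.0597
```

Run:
```python
from h import *
from cell import env,viewer
o=env.get_obs(); r=viewer.read_camera('side'); a=cv2.resize(r['img'][100:260,300:440,::-1],None,fx=2.8,fy=3)
r=viewer.read_camera('scene'); cv2.imwrite('pics/sc7.png',r['img'][:,:,::-1]); b=cv2.resize(r['img'][100:260,180:320,::-1],None,fx=2.8,fy=3)
cv2.imwrite('pics/g7.png',np.hstack([a,b]))
cv2.imwrite('pics/z7.png',cv2.resize(r['img'][245:435,235:445,::-1],None,fx=3.6,fy=3.1,interpolation=cv2.INTER_CUBIC)) 
print(o['tool_pos'],o['force'],o['grip_width'])
```

```text
[ 0.43084608 -0.3485945   0.26371184] [ 0.90121772  0.37803896 -0.50089775] 0.05969859132520778
```

View pics/g7.png

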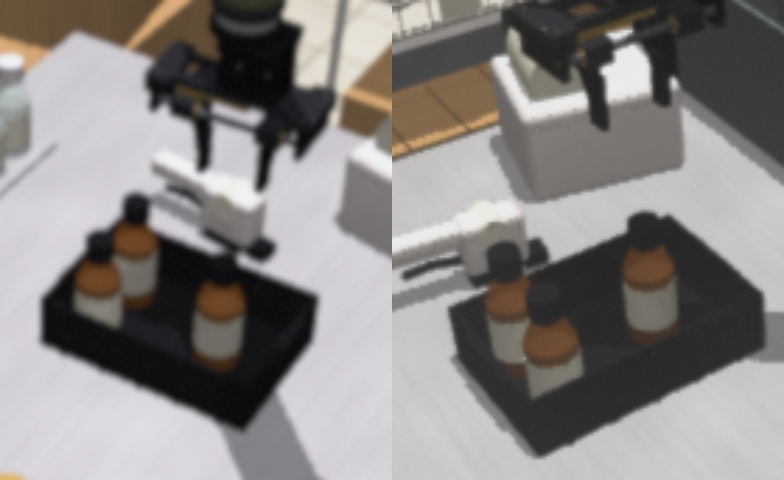

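View pics/z7.png

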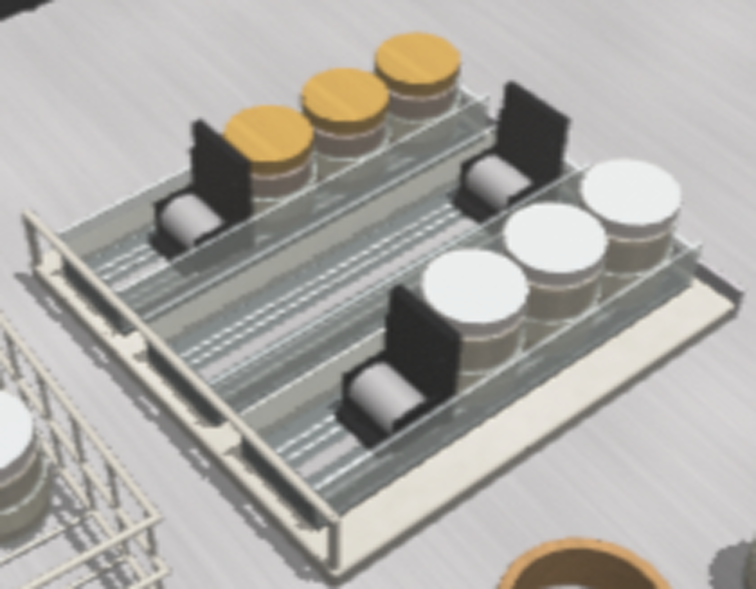

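The bottle stands upright and free in the tote, and the pusher is at the lane's front with its top edge running from about (510,86) to (566,122) in the crop. I'll measure that edge.

Run:
```python
from h import *
from cell import viewer
a=cv2.imread('pics/sc7.png'); cv2.imwrite('pics/z8.png',cv2.resize(a[262:322,355:405],None,fx=10,fy=10,interpolation=cv2.INTER_CUBIC))
S=cam(viewer.read_camera('scene'))
z1=lambda u,v:((u+.5)/3.6-.5+235,(v+.5)/3.1-.5+245)
# predicted plate corners at travel 0
c=np.array([.433,.1385]); ex=np.array([.998,.061]); ey=np.array([-.061,.998])
for sx in(-4,4):
  for sy in (-25,25):
    p=c+ex*sx/1e3+ey*sy/1e3; q=proj(S,np.array([*p,.121])); print(sx,sy,(q-[355,262])*10)
# same for neighbour full-lane pushers unknown
```

```text
-4 -25 [219.56201331  77.26767627]
-4 25 [383.96927485 204.94112036]
4 -25 [193.18135014  93.52320946]
4 25 [357.39315199 222.19213822]
```

View pics/z8.png

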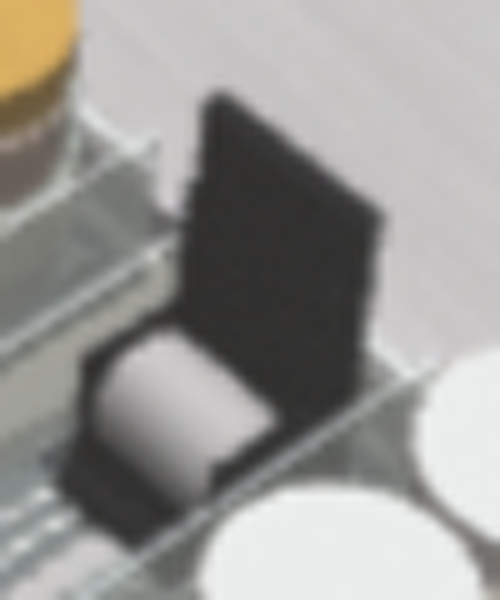

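{"method": "move_arm", "body": {"steps": [[6, 2.0, 0.9, 0, 0, 0, 0], [6, 3.3, 1.5, 0, 0, 0, 0], [6, 3.3, 1.5, 0, 0, 0, 0], [6, 3.3, 1.5, 0, 0, 0, 0], [6, 3.3, 1.5, 0, 0, 0, 0]]}}

```text
time_s: 11.38
tool_pos: [0.4904, -0.1908, 0.2612]
tool_rot: [-179.9, -0.1, 93.5]
force: [1.0, -0.6, -0.6]
grip_width: 0.0601
```

{"method": "move_arm", "body": {"steps": [[6, 3.3, 1.5, 0, 0, 0, 0], [6, 3.3, 1.5, 0, 0, 0, 0], [6, 3.3, 0.3, 0, 0, 0, 0], [6, 3.2, -0.6, 0, 0, 0, 0], [6, 3.2, -1, 0, 0, 0, 0]]}}

```text
time_s: 11.8
tool_pos: [0.4973, -0.027, 0.2608]
tool_rot: [-179.9, 0.1, 93.5]
force: [0.7, 1.1, -0.3]
grip_width: 0.0603
```

{"method": "move_arm", "body": {"steps": [[6, 3.2, -1.0, 0, 0, 0, 0], [6, 3.2, -1.0, 0, 0, 0, 0], [6, 3.2, -1.0, 0, 0, 0, 0], [6, 0, 0, 0, 0, 0, 0], [6, 0, 0, 0, 0, 0, 0]]}}

```text
time_s: 12.22
tool_pos: [0.4608, 0.0668, 0.2612]
tool_rot: [-179.9, 0.0, 93.8]
force: [-0.4, -0.3, -0.7]
grip_width: 0.0603
```

{"method": "move_arm", "body": {"steps": [[6, 2.4, -0.77, 0, 0, 0, 0], [6, 2.4, -0.77, 0, 0, 0, 0], [6, 2.4, -0.77, 0, 0, 0, 0], [6, 0, 0, 0, 0, 0, 0], [6, 0, 0, 0, 0, 0, 0]]}}

```text
time_s: 12.63
tool_pos: [0.4344, 0.1351, 0.2616]
tool_rot: [-179.9, 0.1, 93.6]
force: [-0.6, -0.9, -0.3]
grip_width: 0.0601
```

{"method": "move_arm", "body": {"steps": [[6, 0, 0, 2, 0, 0, 0], [6, 0, 0, 2, 0, 0, 0], [6, 0, 0, 2, 0, 0, 0], [6, 0, 0, 1.5, 0, 0, 0], [6, 0, 0, 0, 0, 0, 0]]}}

```text
time_s: 13.05
tool_pos: [0.4332, 0.1324, 0.1842]
tool_rot: [-179.7, 0.2, 93.3]
force: [-0.3, -0.6, -0.2]
grip_width: 0.0599
```

{"method": "move_arm", "body": {"steps": [[6, 0, 0, 0, 0, 0, 0], [6, 0, 0, 0, 0, 0, 0]]}}

```text
time_s: 13.22
tool_pos: [0.4355, 0.1345, 0.1883]
tool_rot: [179.9, -0.0, 93.4]
force: [-0.1, -0.0, 0.2]
grip_width: 0.0595
```

Run:
```python
from h import *
from cell import env,viewer
o=env.get_obs(); r=viewer.read_camera('side'); a=cv2.resize(r['img'][190:340,220:360,::-1],None,fx=2.8,fy=4)
r=viewer.read_camera('scene'); b=cv2.resize(r['img'][200:350,310:450,::-1],None,fx=2.8,fy=4)
cv2.imwrite('pics/g9.png',np.hstack([a,b]))
print(o['tool_pos'],o['tool_rot'],o['qpos'],o['force'])
```

```text
[0.43551939 0.13451355 0.18832566] [ 1.79941099e+02 -5.17344403e-03  9.33816562e+01] [-48.03400488  -4.37220536  26.57901021 114.8866388    2.10852769
  68.9804014  -18.89472758] [-0.1250558  -0.01386533  0.23854684]
```

View pics/g9.png

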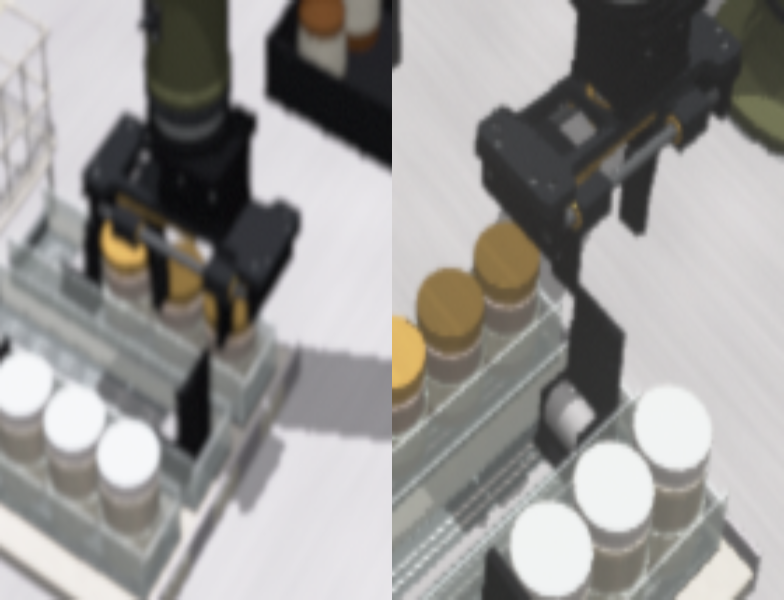

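{"method": "move_arm", "body": {"steps": [[6, 0.4, -0.2, 1.5, 0, 0, 0], [6, 0, 0, 1.5, 0, 0, 0], [6, 0, 0, 1, 0, 0, 0], [6, 0, 0, 0, 0, 0, 0]]}}

```text
time_s: 13.65
tool_pos: [0.4315, 0.1388, 0.1463]
tool_rot: [-179.9, 0.1, 93.5]
force: [0.0, -1.0, -0.3]
grip_width: 0.0603
```

{"method": "move_arm", "body": {"steps": [[6, 0, 0, 1, 0, 0, 0], [6, 0, 0, 1, 0, 0, 0], [6, 0, 0, 0.9, 0, 0, 0], [6, 0, 0, 0, 0, 0, 0], [6, 0, 0, 0, 0, 0, 0]]}}

```text
time_s: 14.07
tool_pos: [0.432, 0.139, 0.118]
tool_rot: [-179.9, 0.0, 93.5]
force: [0.5, -0.1, 1.0]
grip_width: 0.0601
```

Run:
```python
from h import *
from cell import env,viewer
o=env.get_obs(); r=viewer.read_camera('side'); a=cv2.resize(r['img'][190:340,220:360,::-1],None,fx=2.8,fy=4)
r=viewer.read_camera('scene'); b=cv2.resize(r['img'][200:350,310:450,::-1],None,fx=2.8,fy=4)
cv2.imwrite('pics/g10.png',np.hstack([a,b]))
print(o['tool_pos'],o['tool_rot'],o['force'])
```

```text
[0.43200299 0.1390395  0.11797648] [-1.79936292e+02  4.33447536e-02  9.34878857e+01] [ 0.47711041 -0.14940195  0.98394236]
```

View pics/g10.png

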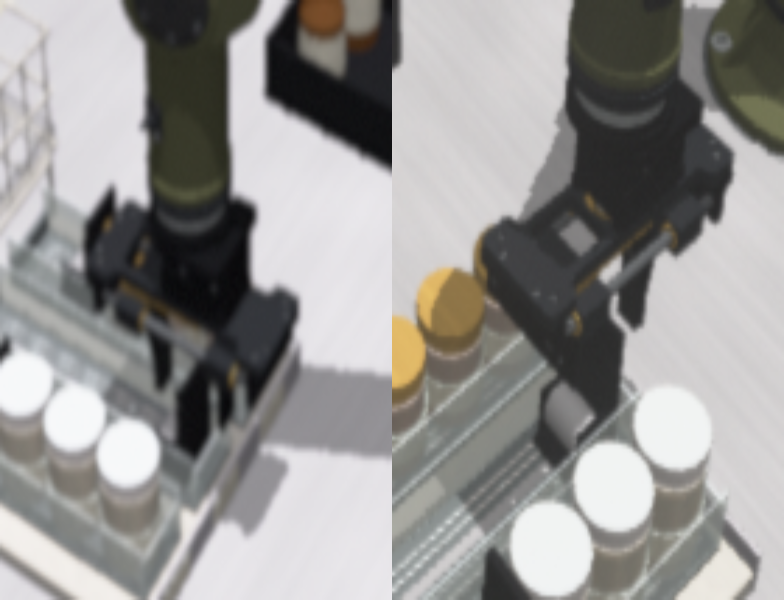

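The plate is between the fingers in both views. I'll close on it.

{"method": "move_arm", "body": {"steps": [[0.3, 0, 0, 0, 0, 0, 0], [0.3, 0, 0, 0, 0, 0, 0], [0.3, 0, 0, 0, 0, 0, 0], [0.3, 0, 0, 0, 0, 0, 0], [0.3, 0, 0, 0, 0, 0, 0]], "force": 30}}

```text
time_s: 14.58
tool_pos: [0.4324, 0.1394, 0.1187]
tool_rot: [180.0, -0.0, 93.5]
force: [0.2, -0.2, 0.4]
grip_width: 0.0345
```

{"method": "move_arm", "body": {"steps": [[0.3, 0, 0, 0, 0, 0, 0], [0.3, 0, 0, 0, 0, 0, 0], [0.3, 0, 0, 0, 0, 0, 0], [0.3, 0, 0, 0, 0, 0, 0], [0.3, 0, 0, 0, 0, 0, 0]]}}

```text
time_s: 15.0
tool_pos: [0.4327, 0.1393, 0.1186]
tool_rot: [180.0, -0.0, 93.5]
force: [1.5, 0.0, -0.5]
grip_width: 0.0078
```

The width of 7.8 mm matches the 8 mm plate. I'll draw it back along tool +y.

{"method": "move_arm", "body": {"steps": [[0.3, 0, 0.8, 0, 0, 0, 0], [0.3, 0, 1.5, 0, 0, 0, 0], [0.3, 0, 1.5, 0, 0, 0, 0], [0.3, 0, 1.5, 0, 0, 0, 0], [0.3, 0, 0, 0, 0, 0, 0]]}}

```text
time_s: 15.42
tool_pos: [0.4867, 0.1426, 0.1186]
tool_rot: [-180.0, 0.0, 93.5]
force: [-3.3, 0.0, 5.3]
grip_width: 0.0078
```

{"method": "move_arm", "body": {"steps": [[0.3, 0, 1.5, 0, 0, 0, 0], [0.3, 0, 1.5, 0, 0, 0, 0], [0.3, 0, 1.5, 0, 0, 0, 0], [0.3, 0, 1.5, 0, 0, 0, 0], [0.3, 0, 0, 0, 0, 0, 0]]}}

```text
time_s: 15.83
tool_pos: [0.5461, 0.1462, 0.1186]
tool_rot: [-180.0, 0.0, 93.5]
force: [-4.4, -0.1, 6.5]
grip_width: 0.0074
```

{"method": "move_arm", "body": {"steps": [[0.3, 0, 1.5, 0, 0, 0, 0], [0.3, 0, 1.5, 0, 0, 0, 0], [0.3, 0, 1.5, 0, 0, 0, 0], [0.3, 0, 1.5, 0, 0, 0, 0], [0.3, 0, 0, 0, 0, 0, 0]]}}

```text
time_s: 16.25
tool_pos: [0.6055, 0.1498, 0.1186]
tool_rot: [-180.0, 0.0, 93.5]
force: [-3.7, -0.4, 5.6]
grip_width: 0.0079
```

Run:
```python
from h import *
from cell import env,viewer
o=env.get_obs(); r=viewer.read_camera('side'); a=cv2.resize(r['img'][160:340,200:360,::-1],None,fx=2.5,fy=3)
r=viewer.read_camera('scene'); b=cv2.resize(r['img'][220:400,250:440,::-1],None,fx=2,fy=3)
cv2.imwrite('pics/g11.png',np.hstack([a,b]))
print(o['tool_pos'],o['tool_rot'],o['force'])
```

```text
[0.60552217 0.14976577 0.11860097] [-1.79954608e+02  2.99249339e-02  9.34721229e+01] [-3.69919347 -0.44030471  5.5660602 ]
```

View pics/g11.png

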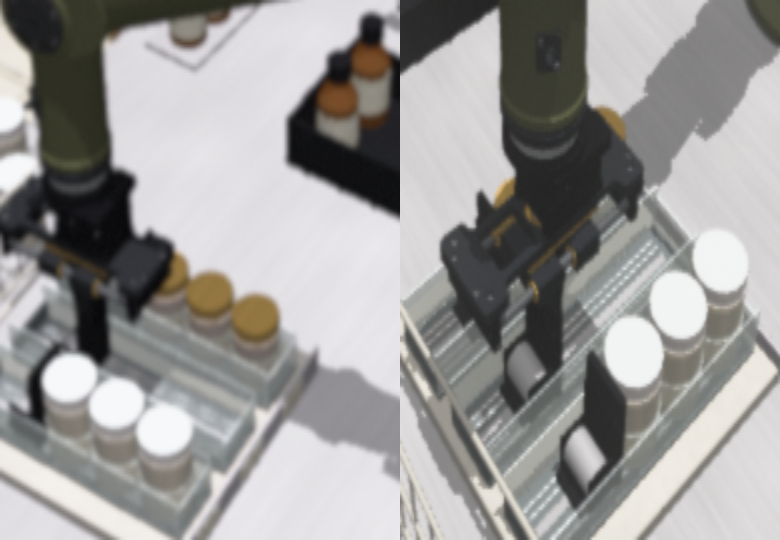

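The pusher follows the gripper, with travel now about 0.173. I'll go on slowly to the stop.

{"method": "move_arm", "body": {"steps": [[0.3, 0, 1.0, 0, 0, 0, 0], [0.3, 0, 0.8, 0, 0, 0, 0], [0.3, 0, 0.5, 0, 0, 0, 0], [0.3, 0, 0, 0, 0, 0, 0], [0.3, 0, 0, 0, 0, 0, 0]]}}

```text
time_s: 16.77
tool_pos: [0.6268, 0.1511, 0.1186]
tool_rot: [-179.9, 0.0, 93.5]
force: [-4.2, -0.2, 4.3]
grip_width: 0.0077
```

{"method": "move_arm", "body": {"steps": [[0.3, 0, 0.2, 0, 0, 0, 0], [0.3, 0, 0, 0, 0, 0, 0]]}}

```text
time_s: 16.93
tool_pos: [0.6289, 0.1512, 0.1186]
tool_rot: [-179.9, 0.0, 93.5]
force: [-4.3, -0.7, 4.8]
grip_width: 0.0079
```

{"method": "move_arm", "body": {"steps": [[0.3, 0, 0.2, 0, 0, 0, 0], [0.3, 0, 0, 0, 0, 0, 0]]}}

```text
time_s: 17.1
tool_pos: [0.6311, 0.1514, 0.1186]
tool_rot: [-179.9, 0.0, 93.5]
force: [-5.0, -0.3, 5.1]
grip_width: 0.0075
```

{"method": "move_arm", "body": {"steps": [[0.3, 0, 0.15, 0, 0, 0, 0], [0.3, 0, 0, 0, 0, 0, 0]]}}

```text
time_s: 17.27
tool_pos: [0.6326, 0.1514, 0.1186]
tool_rot: [-179.9, 0.0, 93.5]
force: [-5.8, -1.2, 5.4]
grip_width: 0.0076
```

{"method": "move_arm", "body": {"steps": [[0.3, 0, 0.15, 0, 0, 0, 0], [0.3, 0, 0, 0, 0, 0, 0]]}}

```text
time_s: 17.43
tool_pos: [0.6328, 0.1515, 0.1186]
tool_rot: [-179.7, 0.0, 93.5]
force: [-8.8, -1.1, 8.3]
grip_width: 0.008
```

The force rises at x = 0.6328, after 200 mm of travel, so this is the stop. I'll hold and check.

{"method": "move_arm", "body": {"steps": [[0.3, 0, 0, 0, 0, 0, 0], [0.3, 0, 0, 0, 0, 0, 0], [0.3, 0, 0, 0, 0, 0, 0], [0.3, 0, 0, 0, 0, 0, 0], [0.3, 0, 0, 0, 0, 0, 0]]}}

```text
time_s: 17.85
tool_pos: [0.6328, 0.1514, 0.1186]
tool_rot: [-179.8, 0.0, 93.5]
force: [-9.8, -1.0, 7.9]
grip_width: 0.0077
```

{"method": "move_arm", "body": {"steps": [[0.3, 0, 0, 0, 0, 0, 0], [0.3, 0, 0, 0, 0, 0, 0], [0.3, 0, 0, 0, 0, 0, 0]]}}

```text
time_s: 18.1
tool_pos: [0.6328, 0.1514, 0.1186]
tool_rot: [-179.8, -0.0, 93.5]
force: [-9.7, -1.3, 8.1]
grip_width: 0.0082
```

Run:
```python
from h import *
from cell import env,viewer
o=env.get_obs(); r=viewer.read_camera('side'); a=cv2.resize(r['img'][160:340,200:360,::-1],None,fx=2.5,fy=3)
r=viewer.read_camera('scene'); b=cv2.resize(r['img'][160:400,190:440,::-1],(400,540))
cv2.imwrite('pics/g12.png',np.hstack([a,b]))
print(o['tool_pos'],o['tool_rot'],o['force'],o['grip_width'])
```

```text
[0.63279559 0.1514389  0.1185829 ] [-1.79755677e+02 -5.79966338e-04  9.34988967e+01] [-9.71163227 -1.349242    8.12397827] 0.008173578246476574
```

View pics/g12.png

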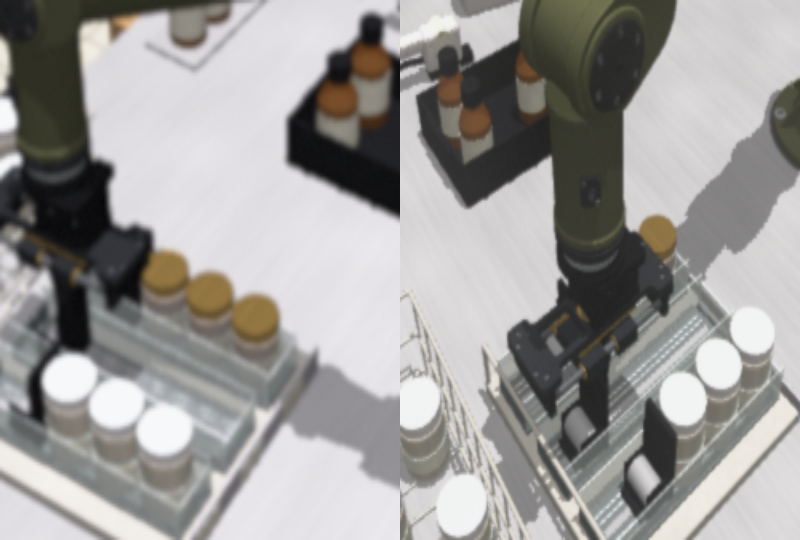

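The pusher is held at its back stop, slightly behind the neighbours' nearly-back pushers. The jars are in place and the bottle stands in the tote. I'll hand the job in.

Run:
```python
from cell import job
print(job.sign_off())
```

```text
the job is handed in; nothing more can be done
None
```

I took the last bottle out by its cap and stood it in the free part of the black tote, then pinched that lane's pusher and drew it back to its stop. I handed in at about 18 s of the 48 s allowed, with the gripper still holding it.

- **Bottle:** it touched the tote floor at a TCP height of 0.133 m and was let go there. The side and scene pictures after the release showed it upright and free of the fingers. In the last scene picture it still stood there, partly hidden behind the arm.
- **Pusher:** the grip width is 8 mm, matching the plate, and it was drawn 200 mm along the lane. At the end the force against the pull rose from about 5 N to about 10 N, and the tool then stayed steady at x = 0.633 m for 0.7 s.
- **Other goods:** the lane jars and the tote bottles looked unmoved in the last pictures. I did not measure their positions, and those pictures did not cover the tape or the two loose jars.

No check failed. The scene and side cameras put the cap 3 to 6 mm apart, and the grasp settled it.

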